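Lay out two hair-clip samples for gluing

TASK

Lay out the ornaments on the two blank hair clips, each lying flat and centred on its round glue pad: on the black clip, the blue rosette on the middle pad with the white pearl, dome up, centred on top of it, and the green leaf beside the rosette on the pad at the red-tab end; on the brass clip, the purple bar bead on the middle pad and the yellow gem beside it on the pad at the end away from the red tab. The leaf and the bar bead lie lengthwise along their clips. Leave the glue gun, the tape roll and the bin where they are.

Things in the scene. Friction and masses are not known exactly. Their poses are not given: they have to be found in the camera images.
- rosette_mid (a point): Blue flower-shaped rosette, 44 mm across (solid, round), 16 mm high: petals 12 mm high round a lighter blue flat centre disc 31 mm across whose top is at 16 mm; any yaw is alike; the point is its centre, half-way up, z up; starts flat on the bench
- pearl_mid (a point): White domed half-pearl, round, 26 mm in diameter with upright sides to 11 mm, flat foot, 20 mm high; the point is its centre, half-way up, z up; starts flat on the bench, dome up
- leaf_mid (a point): Green leaf ornament with pointed ends and pale veins, 46 mm long along its x, 24 mm wide along its y (parallel sides over the middle 26 mm), 14 mm high; the point is its centre, half-way up, z up; starts flat on the bench
- gem_mid (a point): Yellow square gem, 28 x 28 mm with upright sides to 12 mm, a smaller 20 mm table on top, 16 mm high in all, x and y square to its sides; the point is its centre, half-way up, z up; starts flat on the bench
- bead_mid (a point): Purple bar bead, an oblong with two thin silver bands, 46 mm long along its x, 20 mm wide along its y, 14 mm high; the point is its centre, half-way up, z up; starts flat on the bench
- black_clip: Blank hair clip, all black, fixed in a white holder 160 x 56 mm, 8 mm thick. Origin: on the bench under the middle of the clip; z up; x runs along the 150 mm bar towards its RED-TAB end (a red block 9 mm long, 40 mm wide, top 22 mm above the bench). Three round glue pads, 32 mm across, flat tops 24 mm above the bench, lie at x = -52 (plain end), 0 (middle) and +52 mm (red-tab end), y = 0. Between the pads the bar is 16 mm wide, top at 21 mm. Does not move.
- brass_clip: Blank hair clip, all brass-coloured, fixed in a white holder 160 x 56 mm, 8 mm thick. Origin: on the bench under the middle of the clip; z up; x runs along the 150 mm bar towards its RED-TAB end (a red block 9 mm long, 40 mm wide, top 22 mm above the bench). Three round glue pads, 32 mm across, flat tops 24 mm above the bench, lie at x = -52 (plain end), 0 (middle) and +52 mm (red-tab end), y = 0. Between the pads the bar is 16 mm wide, top at 21 mm. Does not move.
- glue_gun: Bystander: grey-teal glue gun lying on its side, barrel 120 mm along its y (220 mm long with nozzle and glue stick), handle towards its x, 34 mm high; origin under the barrel's middle. Loose
- tape: Bystander: roll of tan tape with an orange core lying flat, 92 mm across, 26 mm high; origin under its centre. Loose
- bin: Bystander: small open cardboard bin, 80 x 80 mm, 45 mm high, with pink beads; origin under its centre. Loose
Not all that is in view belongs to the job. Of the things that look like the part that bears leaf_mid, take the one that is nearest to the robot's base at the start.

How it is judged:
At the end, for the whole second after the job is handed in: All five in place: each of the four within 10 mm of its pad's centre along and across the clip, resting on it (height within 3 mm); pearl within 8 mm of the rosette's centre, on top; all level within 0.12 rad; leaf and bead within 0.30 rad of lengthwise; at rest (x of rosette_mid in the frame of black_clip between -0.01 and 0.01 m and y of rosette_mid in the frame of black_clip between -0.01 and 0.01 m and z of rosette_mid in the frame of black_clip between 0.029 and 0.035 m and angle between each of rosette_mid, leaf_mid, bead_mid, gem_mid, pearl_mid's own z axis and vertical below 0.12 rad and linear speed of each of rosette, leaf, bead, gem, pearl below 0.02 m/s and x of leaf_mid in the frame of black_clip between 0.042 and 0.062 m and y of leaf_mid in the frame of black_clip between -0.01 and 0.01 m and z of leaf_mid in the frame of black_clip between 0.028 and 0.034 m and angle between the x axis of leaf_mid and the x axis of black_clip, either way round below 0.3 rad and x of bead_mid in the frame of brass_clip between -0.01 and 0.01 m and y of bead_mid in the frame of brass_clip between -0.01 and 0.01 m and z of bead_mid in the frame of brass_clip between 0.028 and 0.034 m and angle between the x axis of bead_mid and the x axis of brass_clip, either way round below 0.3 rad and x of gem_mid in the frame of brass_clip between -0.062 and -0.042 m and y of gem_mid in the frame of brass_clip between -0.01 and 0.01 m and z of gem_mid in the frame of brass_clip between 0.029 and 0.035 m and horizontal distance between pearl_mid and rosette_mid below 0.008 m and height (world z) of pearl_mid between 0.047 and 0.053 m); the robot touches nothing.
It fails at once if the glue gun is disturbed (moved over 25 mm) (distance of glue_gun from where it was at the start of the episode above 0.025 m).
It fails at once if the tape roll is disturbed (moved over 25 mm) (distance of tape from where it was at the start of the episode above 0.025 m).
It fails at once if the bin is disturbed (moved over 25 mm) (distance of bin from where it was at the start of the episode above 0.025 m).
It also fails if it takes over 112 s, if anything falls off the work surface, if the arm or the gripper's body presses on something with over 40 N, if the wrist force passes 120 N, or if a joint passes its speed limit or range.

ROBOT

A 6-joint arm with a two-finger parallel gripper is mounted at the origin on the work surface. World frame = base frame: x ahead of the robot, y to its left, z up, the work surface at z = 0. Lengths are in m, angles in rad, forces in N, time in s.
With the tool pointing down it reaches from about 0.275 to 0.75 m from the base axis. Payload 10.2 kg.
Tool frame: the origin (TCP) lies at the very end of the fingers, on their centre line; the grasp point (between the pads) lies 19 mm behind it; z points along the fingers, y is the direction in which the jaws open and shut (so a half turn about z gives the same grasp; the last joint's range is limited). The gripper opens to 85 mm and grips with 20 to 120 N. Pads are 22 mm wide; open, the fingers measure 114 mm over their backs; the gripper's body (76 mm by 85 mm) begins 54 mm behind the grasp point. The pads swing forward as they close: fully open they stand 13 mm farther back than shut.
Start: joints at [-1.491, 0.313, 1.498, -0, 1.331, -0.223], TCP at [0.157, -0.501, 0.231] pointing down, gripper open.
Joint ranges: [-2.94, 2.94], [-0.97, 2.17], [0.19, 2.56], [-1.23, 4.37], [0.02, 3.11], [-2.88, 2.88]. Speed limits (rad/s): [2.39, 2.39, 3.01, 3.14, 3.14, 3.14].

INTERFACE

Orientations are given as a 3x3 rotation matrix whose columns are the frame's x, y, z axes.
In Python, from plant import manip gives the robot as it stands.
- The arm moves only by the tool step_arm, never from a script. Its argument "commands" is a list of rows, each an object of numbers: "x", "y", "z": the shift along the world's x, y, z in mm; "rx", "ry", "rz": the turn, a rotation vector about the world's x, y, z in rad; "fingers": the closure in counts, from 0 (fully open) to 255 (shut). In form: [{"x": .., "y": .., "z": .., "rx": .., "ry": .., "rz": .., "fingers": ..}, ...]. A call has 1 to 20 rows; each row is the pose to reach, as a shift and turn from the pose commanded when the call began; what a row does not reach only later rows make up. A row lasts 1/10 s, in which the tool goes at most 50 mm and 8.59 degrees, less where a joint would pass 70% of its speed; a pose out of reach is approached as far as the arm can. A call with a gripper value outside its range is refused whole. The fingers move at their own pace and stop on an object; "newtons" is the grip in N (left out, the last holds). Time passes only in rows, so rows that repeat a pose let the fingers close. It gives the time, the measured TCP pose, the force and the opening at its end, in the units of the state.
- manip.read_state(): the state, without advancing time (a new reading comes with each control period).
- manip.grab_frame(name): name is "scene" or "top" or "wrist"; returns a dict with "frame" (420x560x3 uint8, blue, green, red), "intrinsics" (3x3 intrinsics, pixels), "R" (3x3) and "t" (3): a world point X has camera coordinates R X + t; the wrist camera has in their place "hand_eye" (4x4, takes a point from camera to tool coordinates, whose origin is the TCP and whose axes are the flange's). Camera axes: x right, y down, z forward; pixel columns grow to the right and rows downward; lengths in m; the calibration is good to about 2 mm. A picture is of the moment at which its call begins: read the wrist's pose just before it. There is no depth.
- manip.finish_job(): hands the job in, once; it reports no verdict.
Trained networks look in the newest picture that a camera, given by its name, has taken for a name from the list of things; names that differ only in an ending like _2 or _b are one class to them, and where a whole thing is asked for, a point or a joint stands for the part that bears it (a point fixed in the world has none). Each returns a list of dicts, best first, with "conf" (0 to 1); they miss things now and then, are a little off and sometimes report something else, mostly with a low value. They report only what shows in the picture. A call takes as long as a camera call. They do not tell look-alikes from the thing itself.
- manip.spot_in(camera, name): "bbox" ([left, top, right, bottom] in pixels, round what is visible of it).
- manip.outline_of(camera, name): "region" (420x560 bool, what is visible of it) and "bbox" ([left, top, right, bottom] in pixels, round what is visible of it).
- manip.place_of(camera, name): "pixel" ([column, row] in pixels: a listed point, or the origin of a listed thing).
The state is a dict: "time": time; "qpos": joint angles; "dq": joint speeds; "joint_efforts": joint torques, N m; "tcp_pos": TCP position; "ee_rot": TCP orientation; "force": force on the tool from outside, world axes, zero at the start; "torque": the same for the moment, N m; "finger_gap": opening from 0.0 (shut) to 1.0 (fully open).
Only numpy, scipy, OpenCV 4.12 (cv2) and the standard library are available. Lean on these libraries where they do the work, as an engineer would, in place of code of your own. Each camera call takes 0.05 s, during which the arm holds its last target.

## Working session

There is one attempt and no reset: what is moved stays moved. The work goes in short steps, Python scripts to look and compute and a tool call to move; the robot and the scene stay as the last step left them, time stands still between calls to the robot, and variables do not carry over. Pictures are saved under pics/ and viewed, and the job is handed in when it is done.

Besides the shell and the picture viewer there is one more tool, called after "Emit:" as name(argument=value, ...) on one line, values as JSON. step_arm: Moves the arm, as the interface text tells. Its arguments: {"type":"object","properties":{"commands":{"type":"array"},"newtons":{"type":"number"}},"required":["commands"]}

```bash
mkdir -p pics; ls; python3 - <<'E'
from plant import manip
import cv2
s=manip.read_state(); print(s)
for n in ["scene","top","wrist"]:
    f=manip.grab_frame(n); cv2.imwrite(f"pics/{n}0.png",f["frame"])
    print(n,f["intrinsics"].tolist(),{k:f[k].tolist() for k in f if k in("R","t","hand_eye")})
print(manip.read_state()["time"])
E
```

```text
pics
{'time': 0.0, 'qpos': array([-1.49142511e+00,  3.13488522e-01,  1.49841713e+00,  3.13909763e-05,
        1.33098697e+00, -2.23402083e-01]), 'dq': array([-0.00085025, -0.00034174, -0.00111952, -0.00135342, -0.00017012,
        0.0002824 ]), 'joint_efforts': array([ 1.39280863e-03, -4.12263143e+01, -2.59742725e+01, -1.02391359e-04,
        4.13861009e-03,  5.63182700e-08]), 'tcp_pos': array([ 0.15651364, -0.50087226,  0.23072287]), 'ee_rot': array([[ 9.54515490e-01,  2.98161323e-01, -7.26754235e-05],
       [ 2.98161163e-01, -9.54514660e-01,  1.29829748e-03],
       [ 3.17732336e-04, -1.26091404e-03, -9.99999155e-01]]), 'force': array([-0.27678576,  0.57215114, -0.7523616 ]), 'torque': array([-0.03299963,  0.02664954,  0.0193664 ]), 'finger_gap': 1.002067190112297}
scene [[494.3884530435331, 0.0, 287.2850430232871], [0.0, 494.3884530435331, 209.60736930731147], [0.0, 0.0, 1.0]] {'R': [[0.5252019871914572, 0.8509333691717252, -0.008676052109187203], [0.719943560812365, -0.4497436744790925, -0.5285942645459337], [-0.4537004980104794, 0.2713724903082492, -0.8488302713787618]], 't': [
[... 179 characters left out ...]
: [[0.017071799298064533, -0.9995746652157644, -0.023644075949785428], [-0.9893785098314575, -0.013474044800685397, -0.14473636170773943], [0.14435621895994316, 0.025863850747747105, -0.9891877189250217]], 't': [0.004219824537040684, 0.6015981132222092, 0.8128194621808795]}
wrist [[323.44134740583604, 0.0, 278.1465148993602], [0.0, 323.44134740583604, 205.21963833989435], [0.0, 0.0, 1.0]] {'hand_eye': [[-0.0012418961938532793, -0.9539828376806364, -0.2998586385359645, 0.07735553811747316], [0.999998793447934, -0.000904930098958335, -0.001262617990871973, 0.000517741123759019], [0.0009331647863949196, -0.29985984478138217, 0.9539828104799194, -0.14176602200248645], [0.0, 0.0, 0.0, 1.0]]}
0.15
```

View pics/scene0.png

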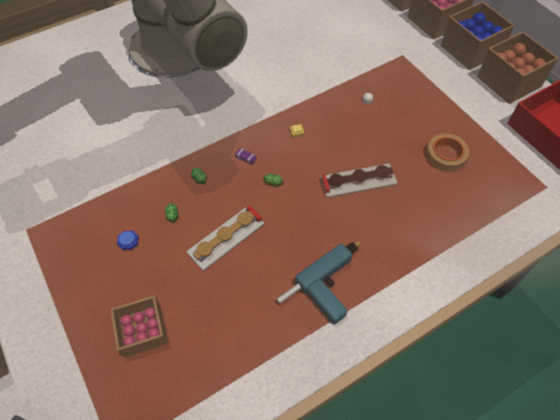

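View pics/top0.png

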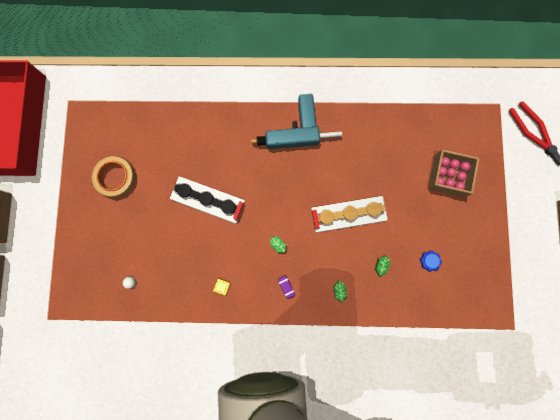

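View pics/wrist0.png

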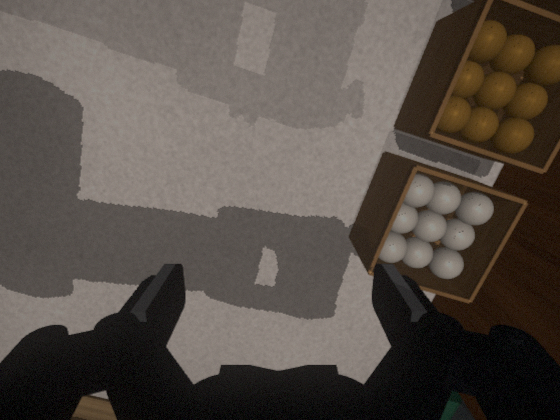

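The three pictures show leaves in the top view at about (278,244), (383,266) and (340,291). The black clip is at (207,199) and the brass clip at (350,213), with their red tabs facing each other.

```bash
cat > h.py <<'E'
from plant import manip
import cv2, numpy as np
def cam(name,f,st=None):
    K=f["intrinsics"]
    if name=="wrist":
        T=np.eye(4);T[:3,:3]=st["ee_rot"];T[:3,3]=st["tcp_pos"]
        M=np.linalg.inv(T@f["hand_eye"]);return K,M[:3,:3],M[:3,3]
    return K,f["R"],f["t"]
def toplane(C,px,z):
    K,R,t=C; d=R.T@np.linalg.inv(K)@np.array([px[0],px[1],1.]); c=-R.T@t
    return c+d*(z-c[2])/d[2]
def proj(C,X):
    K,R,t=C; p=K@(R@np.asarray(X,float)+t); return p[:2]/p[2]
def rect(C,region,z):
    cs,_=cv2.findContours(region.astype(np.uint8),cv2.RETR_EXTERNAL,cv2.CHAIN_APPROX_NONE)
    c=max(cs,key=cv2.contourArea)[:,0]
    P=np.array([toplane(C,p,z)[:2] for p in c])*1000
    return cv2.minAreaRect(P.astype(np.float32))
E
python3 - <<'E'
from h import *
H=dict(rosette_mid=8,pearl_mid=10,leaf_mid=7,gem_mid=8,bead_mid=7,black_clip=0,brass_clip=0,glue_gun=0,tape=0,bin=0)
for n in ["top","scene"]:
    f=manip.grab_frame(n);C=cam(n,f)
    for k,h in H.items():
        for r in manip.place_of(n,k)[:4]:
            if r["conf"]>.3:
                p=toplane(C,r["pixel"],h/1000)[:2]*1000
                print(n,k,"%.2f"%r["conf"],np.round(r["pixel"],1),p.round(1),round(np.hypot(*p)))
        if h>0 or 'clip' in k:
          for r in manip.outline_of(n,k)[:4]:
            if r["conf"]>.3: print("   out",np.array(r["bbox"]).round(),[np.round(x,1) for x in rect(C,r["region"],h/1000)])
print(manip.read_state()["time"])
E
```

```text
top rosette_mid 0.65 [429.2 262.6] [ 498.8 -325.5] 596
   out [420. 252. 442. 270.] [array([ 503.1, -326.7]), array([41. , 41.7]), np.float64(16.2)]
top pearl_mid 0.50 [128.  282.7] [444.8 323. ] 550
   out [125. 278. 136. 285.] [array([446.3, 320.9]), array([21.3, 26.6]), np.float64(1.0)]
top leaf_mid 0.56 [380.3 260.7] [ 501.1 -221.5] 548
top leaf_mid 0.51 [276.7 244.5] [532.5   2.5] 533
top leaf_mid 0.33 [289.7 138.2] [773.5 -23.3] 774
   out [334. 284. 346. 300.] [array([ 435.6, -132.8]), array([38.2, 24.8]), np.float64(8.0)]
   out [374. 253. 393. 278.] [array([ 491.2, -224.2]), array([26.1, 43. ]), np.float64(70.4)]
   out [312. 197. 390. 230.] [array([ 603.2, -154.4]), array([ 55.9, 158.6]), np.float64(10.2)]
top gem_mid 0.68 [221.3 284. ] [445.6 120.6] 462
   out [213. 279. 228. 296.] [array([440.8, 120.9]), array([26.6, 26.7]), np.float64(69.7)]
top bead_mid 0.60 [285.5 286.3] [443.1 -17.8] 443
top bead_mid 0.51 [115.9 181.7] [668.2 367.1] 762
   out [280. 277. 293. 298.] [array([442.6, -18.4]), array([47.5, 21.1]), np.float64(27.8)]
top black_clip 0.77 [204.7 197.8] [635.2 
[... 1568 characters left out ...]
6.7] 787
   out [423. 135. 470. 169.] [array([670.6, 378.9]), array([ 89.5, 109.7]), np.float64(25.5)]
   out [233. 152. 256. 163.] [array([437.9, -16.6]), array([47.9, 28.5]), np.float64(26.3)]
scene black_clip 0.67 [359.4 179.3] [625.1 167.6] 647
   out [322. 162. 398. 199.] [array([624.7, 164.9]), array([162.1,  59.7]), np.float64(70.3)]
scene brass_clip 0.83 [225.9 237.4] [ 598.1 -152.2] 617
   out [185. 202. 262. 271.] [array([ 596.9, -149.8]), array([ 59.7, 166.6]), np.float64(10.4)]
scene glue_gun 0.71 [322.4 272.2] [768.4 -27. ] 769
scene glue_gun 0.41 [240.4 157.1] [430.6 -25.9] 431
scene tape 0.66 [442.4 155.5] [671.5 367.1] 765
scene bin 0.88 [145.8 334.2] [ 700.  -373.5] 793
1.95
```

The target leaf is the one at about (435,-131), which is 455 mm from the base. The other two are at 530 mm or more. I'll go to the rosette first and look with the wrist camera.

Emit:
step_arm(commands=[{"x":344,"y":175,"z":-81,"fingers":0},{"x":344,"y":175,"z":-81,"fingers":0},{"x":344,"y":175,"z":-81,"fingers":0},{"x":344,"y":175,"z":-81,"fingers":0},{"x":344,"y":175,"z":-81,"fingers":0},{"x":344,"y":175,"z":-81,"fingers":0},{"x":344,"y":175,"z":-81,"fingers":0},{"x":344,"y":175,"z":-81,"fingers":0},{"x":344,"y":175,"z":-81,"fingers":0},{"x":344,"y":175,"z":-81,"fingers":0},{"x":344,"y":175,"z":-81,"fingers":0}], newtons=30)

```text
$.commands[0]: bad value
```

```bash
cat > look.py <<'E'
import sys
from h import *
def look(tag,items,thr=.3):
    st=manip.read_state(); f=manip.grab_frame("wrist"); C=cam("wrist",f,st)
    cv2.imwrite(f"pics/{tag}.png",f["frame"])
    R=st["ee_rot"]; print("t %.2f tcp %s yaw %.3f"%(st["time"],(st["tcp_pos"]*1000).round(1),np.arctan2(R[1,0],R[0,0])),"gap %.2f"%st["finger_gap"])
    for k,h in items:
        for r in manip.place_of("wrist",k)[:3]:
            if r["conf"]>thr: print(k,"%.2f"%r["conf"],np.round(r["pixel"]),(toplane(C,r["pixel"],h/1000)[:2]*1000).round(1))
        for r in manip.outline_of("wrist",k)[:3]:
            if r["conf"]>thr: print("  out %.2f"%r["conf"],np.round(r["bbox"]),[np.round(x,1) for x in rect(C,r["region"],h/1000)])
    return st,f,C
E
python3 - <<'E'
from look import *
look("w1",[("rosette_mid",8)])
E
```

```text
t 1.95 tcp [ 156.5 -501.1  231.3] yaw 0.303 gap 1.00
```

View pics/w1.png

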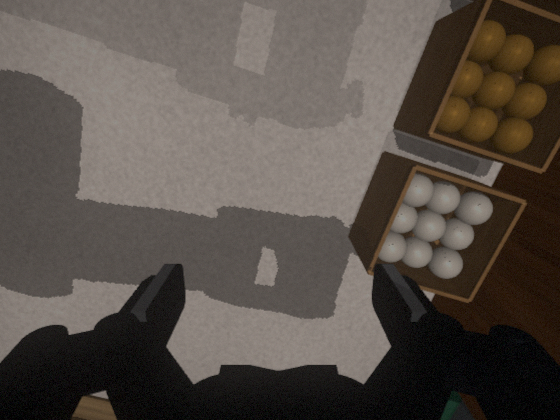

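The call was refused, probably because every row needs all seven keys. The picture is the same as at the start.

Emit:
step_arm(commands=[{"x":344,"y":175,"z":-81,"rx":0,"ry":0,"rz":0,"fingers":0},{"x":344,"y":175,"z":-81,"rx":0,"ry":0,"rz":0,"fingers":0},{"x":344,"y":175,"z":-81,"rx":0,"ry":0,"rz":0,"fingers":0},{"x":344,"y":175,"z":-81,"rx":0,"ry":0,"rz":0,"fingers":0},{"x":344,"y":175,"z":-81,"rx":0,"ry":0,"rz":0,"fingers":0},{"x":344,"y":175,"z":-81,"rx":0,"ry":0,"rz":0,"fingers":0},{"x":344,"y":175,"z":-81,"rx":0,"ry":0,"rz":0,"fingers":0},{"x":344,"y":175,"z":-81,"rx":0,"ry":0,"rz":0,"fingers":0},{"x":344,"y":175,"z":-81,"rx":0,"ry":0,"rz":0,"fingers":0},{"x":344,"y":175,"z":-81,"rx":0,"ry":0,"rz":0,"fingers":0},{"x":344,"y":175,"z":-81,"rx":0,"ry":0,"rz":0,"fingers":0}], newtons=30)

```text
time: 3.2
tcp_pos: [0.4999, -0.3268, 0.1506]
ee_rot: [[0.955, 0.297, 0.0], [0.297, -0.955, -0.0], [-0.0, 0.0, -1.0]]
force: [-0.8, -0.2, 0.7]
finger_gap: 1.0
```

```bash
python3 - <<'E'
from look import *
look("w2",[("rosette_mid",8)])
E
```

```text
t 3.20 tcp [ 499.9 -326.8  150.6] yaw 0.302 gap 1.00
rosette_mid 0.81 [279. 187.] [ 505.  -325.9]
  out 0.66 [258. 166. 302. 213.] [array([ 501.3, -327.9]), array([43.3, 41.2]), np.float64(17.2)]
```

View pics/w2.png

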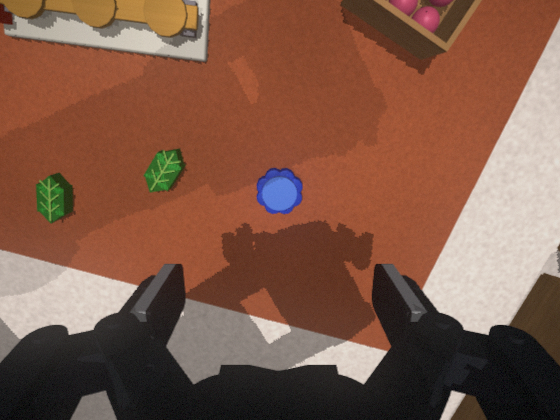

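The rosette shows at pixel (279,191), which puts it at about (502,-327). Next I descend and grip.

Emit:
step_arm(commands=[{"x":2,"y":0,"z":-50,"rx":0,"ry":0,"rz":0,"fingers":0},{"x":2,"y":0,"z":-100,"rx":0,"ry":0,"rz":0,"fingers":0},{"x":2,"y":0,"z":-125,"rx":0,"ry":0,"rz":0,"fingers":40},{"x":2,"y":0,"z":-140,"rx":0,"ry":0,"rz":0,"fingers":60},{"x":2,"y":0,"z":-147,"rx":0,"ry":0,"rz":0,"fingers":70},{"x":2,"y":0,"z":-147,"rx":0,"ry":0,"rz":0,"fingers":80},{"x":2,"y":0,"z":-147,"rx":0,"ry":0,"rz":0,"fingers":150},{"x":2,"y":0,"z":-147,"rx":0,"ry":0,"rz":0,"fingers":255},{"x":2,"y":0,"z":-147,"rx":0,"ry":0,"rz":0,"fingers":255},{"x":2,"y":0,"z":-147,"rx":0,"ry":0,"rz":0,"fingers":255},{"x":2,"y":0,"z":-147,"rx":0,"ry":0,"rz":0,"fingers":255}], newtons=30)

```text
time: 4.45
tcp_pos: [0.5032, -0.3269, 0.0051]
ee_rot: [[0.954, 0.298, 0.002], [0.298, -0.954, -0.002], [0.001, 0.003, -1.0]]
force: [-1.1, -0.4, 6.4]
finger_gap: 0.491
```

Emit:
step_arm(commands=[{"x":0,"y":0,"z":50,"rx":0,"ry":0,"rz":0,"fingers":255},{"x":0,"y":0,"z":100,"rx":0,"ry":0,"rz":0,"fingers":255},{"x":125,"y":490,"z":147,"rx":0,"ry":0,"rz":0.92,"fingers":255},{"x":125,"y":490,"z":147,"rx":0,"ry":0,"rz":0.92,"fingers":255},{"x":125,"y":490,"z":147,"rx":0,"ry":0,"rz":0.92,"fingers":255},{"x":125,"y":490,"z":147,"rx":0,"ry":0,"rz":0.92,"fingers":255},{"x":125,"y":490,"z":147,"rx":0,"ry":0,"rz":0.92,"fingers":255},{"x":125,"y":490,"z":147,"rx":0,"ry":0,"rz":0.92,"fingers":255},{"x":125,"y":490,"z":147,"rx":0,"ry":0,"rz":0.92,"fingers":255},{"x":125,"y":490,"z":147,"rx":0,"ry":0,"rz":0.92,"fingers":255},{"x":125,"y":490,"z":147,"rx":0,"ry":0,"rz":0.92,"fingers":255},{"x":125,"y":490,"z":147,"rx":0,"ry":0,"rz":0.92,"fingers":255},{"x":125,"y":490,"z":147,"rx":0,"ry":0,"rz":0.92,"fingers":255},{"x":125,"y":490,"z":147,"rx":0,"ry":0,"rz":0.92,"fingers":255},{"x":125,"y":490,"z":147,"rx":0,"ry":0,"rz":0.92,"fingers":255},{"x":125,"y":490,"z":147,"rx":0,"ry":0,"rz":0.92,"fingers":255},{"x":125,"y":490,"z":147,"rx":0,"ry":0,"rz":0.92,"fingers":255}])

```text
time: 6.15
tcp_pos: [0.6276, 0.1625, 0.1504]
ee_rot: [[0.343, 0.939, -0.0], [0.939, -0.343, -0.0], [-0.0, -0.0, -1.0]]
force: [0.5, 0.0, -0.0]
finger_gap: 0.494
```

```bash
python3 - <<'E'
from look import *
look("w3",[("black_clip",8),("rosette_mid",150)])
E
```

```text
t 6.15 tcp [627.6 162.5 150.4] yaw 1.221 gap 0.49
black_clip 0.80 [276. 193.] [626.  162.2]
  out 0.81 [247. 101. 312. 246.] [array([633.6, 175.4]), array([129.4,  56.1]), np.float64(70.5)]
rosette_mid 0.74 [279. 272.] [627.5 159.9]
  out 0.94 [238. 230. 323. 317.] [array([627.2, 158.8]), array([46. , 42.6]), np.float64(69.9)]
```

View pics/w3.png

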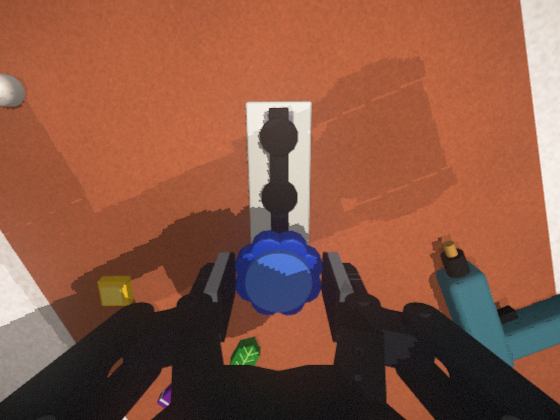

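The pads show at pixels (279,136) for the plain end and (279,197) for the middle. The rosette is held squarely at (279,272).

```bash
cat > pads.py <<'E'
from look import *
def darkpad(f,c,r=24):
    g=cv2.cvtColor(f["frame"],cv2.COLOR_BGR2GRAY)
    m=(g<75).astype(np.uint8); k=cv2.getStructuringElement(cv2.MORPH_ELLIPSE,(23,23))
    m=cv2.morphologyEx(m,cv2.MORPH_OPEN,k)
    n,l,s,ct=cv2.connectedComponentsWithStats(m); return [(np.round(ct[i],1),s[i].tolist()) for i in range(1,n)]
E
python3 - <<'E'
from pads import *
st={}
s=manip.read_state()
f=manip.grab_frame("wrist");C=cam("wrist",f,s)
for c,b in darkpad(f,None):print(c,b)
A=toplane(C,(278.8,136),.024)*1000;B=toplane(C,(279,197),.024)*1000
print(A,B,np.linalg.norm(A-B), np.degrees(np.arctan2(*(A-B)[1::-1])))
# holder corners, z=8
for p in [(247,102),(312,102)]: print(toplane(C,p,.008)*1000)
print(toplane(C,(279,272),.153)*1000,toplane(C,(278,283),.161)*1000)
g=f["frame"][190:200,300:306].mean((0,1));print(g)
E
```

```text
[278.9 137.1] [261, 115, 37, 45, 1206]
[279.2 198.2] [262, 179, 35, 40, 1030]
[259.5 350.5] [0, 210, 560, 210, 53366]
[454.5 270.8] [440, 258, 30, 27, 616]
[512. 321.] [501, 310, 23, 23, 401]
[646.33625121 211.6941511   24.        ] [628.83870526 163.11779791  24.        ] 51.63163956192477 70.19062120026412
[630.4080374 245.6526134   8.       ]
[681.50625207 227.01865698   8.        ]
[628.32663605 162.57738601 153.        ] [627.46278596 161.60041126 161.        ]
[197.63333333 210.9        218.21666667]
```

Middle pad at about (628.8,162.3) with the clip axis at 70.2°. The measured pad spacing is 51.6 mm, which agrees with the given 52 mm. Now I place the rosette.

Emit:
step_arm(commands=[{"x":1,"y":0,"z":-50,"rx":0,"ry":0,"rz":0,"fingers":255},{"x":1,"y":0,"z":-90,"rx":0,"ry":0,"rz":0,"fingers":255},{"x":1,"y":0,"z":-112,"rx":0,"ry":0,"rz":0,"fingers":255},{"x":1,"y":0,"z":-118,"rx":0,"ry":0,"rz":0,"fingers":255},{"x":1,"y":0,"z":-121,"rx":0,"ry":0,"rz":0,"fingers":255},{"x":1,"y":0,"z":-121,"rx":0,"ry":0,"rz":0,"fingers":255},{"x":1,"y":0,"z":-121,"rx":0,"ry":0,"rz":0,"fingers":255}])

```text
time: 7.15
tcp_pos: [0.6293, 0.164, 0.0309]
ee_rot: [[0.341, 0.94, 0.003], [0.94, -0.341, 0.0], [0.001, 0.002, -1.0]]
force: [0.5, -0.1, -1.0]
finger_gap: 0.492
```

Emit:
step_arm(commands=[{"x":0,"y":-1,"z":-1,"rx":0,"ry":0,"rz":0,"fingers":255},{"x":0,"y":-1,"z":-2,"rx":0,"ry":0,"rz":0,"fingers":255},{"x":0,"y":-1,"z":-2,"rx":0,"ry":0,"rz":0,"fingers":255}])

```text
time: 7.45
tcp_pos: [0.6291, 0.1628, 0.0291]
ee_rot: [[0.341, 0.94, 0.002], [0.94, -0.341, 0.0], [0.001, 0.002, -1.0]]
force: [-3.9, -1.4, 9.2]
finger_gap: 0.491
```

Emit:
step_arm(commands=[{"x":0,"y":0,"z":0,"rx":0,"ry":0,"rz":0,"fingers":60},{"x":0,"y":0,"z":0,"rx":0,"ry":0,"rz":0,"fingers":0},{"x":0,"y":0,"z":0,"rx":0,"ry":0,"rz":0,"fingers":0},{"x":0,"y":0,"z":0,"rx":0,"ry":0,"rz":0,"fingers":0},{"x":0,"y":0,"z":20,"rx":0,"ry":0,"rz":0,"fingers":0},{"x":0,"y":0,"z":70,"rx":0,"ry":0,"rz":0,"fingers":0},{"x":0,"y":0,"z":120,"rx":0,"ry":0,"rz":0,"fingers":0},{"x":-185,"y":160,"z":120,"rx":0,"ry":0,"rz":0,"fingers":0},{"x":-185,"y":160,"z":120,"rx":0,"ry":0,"rz":0,"fingers":0},{"x":-185,"y":160,"z":120,"rx":0,"ry":0,"rz":0,"fingers":0},{"x":-185,"y":160,"z":120,"rx":0,"ry":0,"rz":0,"fingers":0},{"x":-185,"y":160,"z":120,"rx":0,"ry":0,"rz":0,"fingers":0},{"x":-185,"y":160,"z":120,"rx":0,"ry":0,"rz":0,"fingers":0},{"x":-185,"y":160,"z":120,"rx":0,"ry":0,"rz":0,"fingers":0},{"x":-185,"y":160,"z":120,"rx":0,"ry":0,"rz":0,"fingers":0}])

```text
time: 8.95
tcp_pos: [0.4443, 0.3223, 0.1473]
ee_rot: [[0.342, 0.94, 0.0], [0.94, -0.342, -0.0], [0.0, 0.0, -1.0]]
force: [-0.3, -0.4, 0.1]
finger_gap: 1.001
```

```bash
python3 - <<'E'
from look import *
look("w4",[("pearl_mid",10)])
E
```

```text
t 8.95 tcp [444.3 322.3 147.3] yaw 1.222 gap 1.00
pearl_mid 0.78 [276. 194.] [442.8 322.7]
  out 0.72 [469. 203. 556. 336.] [array([628.4, 172.6]), array([143.1,  60.7]), np.float64(70.1)]
```

View pics/w4.png

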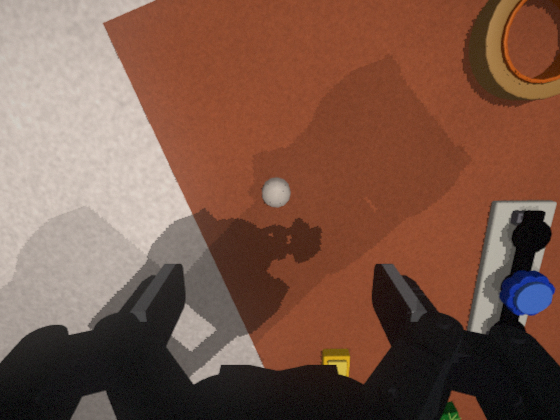

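The pearl shows at pixel (276,192), about (443,323). I can also see the rosette on the middle pad at (527,294).

Emit:
step_arm(commands=[{"x":-1,"y":1,"z":-50,"rx":0,"ry":0,"rz":0,"fingers":0},{"x":-1,"y":1,"z":-100,"rx":0,"ry":0,"rz":0,"fingers":0},{"x":-1,"y":1,"z":-125,"rx":0,"ry":0,"rz":0,"fingers":60},{"x":-1,"y":1,"z":-138,"rx":0,"ry":0,"rz":0,"fingers":90},{"x":-1,"y":1,"z":-144,"rx":0,"ry":0,"rz":0,"fingers":110},{"x":-1,"y":1,"z":-144,"rx":0,"ry":0,"rz":0,"fingers":120},{"x":-1,"y":1,"z":-144,"rx":0,"ry":0,"rz":0,"fingers":150},{"x":-1,"y":1,"z":-144,"rx":0,"ry":0,"rz":0,"fingers":255},{"x":-1,"y":1,"z":-144,"rx":0,"ry":0,"rz":0,"fingers":255},{"x":-1,"y":1,"z":-144,"rx":0,"ry":0,"rz":0,"fingers":255},{"x":-1,"y":1,"z":-144,"rx":0,"ry":0,"rz":0,"fingers":255}])

```text
time: 10.2
tcp_pos: [0.4433, 0.3242, 0.0047]
ee_rot: [[0.341, 0.94, 0.002], [0.94, -0.341, 0.001], [0.002, 0.002, -1.0]]
force: [-1.4, -0.6, 7.0]
finger_gap: 0.279
```

Emit:
step_arm(commands=[{"x":0,"y":0,"z":50,"rx":0,"ry":0,"rz":0,"fingers":255},{"x":0,"y":0,"z":100,"rx":0,"ry":0,"rz":0,"fingers":255},{"x":186,"y":-161,"z":147,"rx":0,"ry":0,"rz":0,"fingers":255},{"x":186,"y":-161,"z":147,"rx":0,"ry":0,"rz":0,"fingers":255},{"x":186,"y":-161,"z":147,"rx":0,"ry":0,"rz":0,"fingers":255},{"x":186,"y":-161,"z":147,"rx":0,"ry":0,"rz":0,"fingers":255},{"x":186,"y":-161,"z":147,"rx":0,"ry":0,"rz":0,"fingers":255},{"x":186,"y":-161,"z":147,"rx":0,"ry":0,"rz":0,"fingers":255},{"x":186,"y":-161,"z":147,"rx":0,"ry":0,"rz":0,"fingers":255},{"x":186,"y":-161,"z":147,"rx":0,"ry":0,"rz":0,"fingers":255}])

```text
time: 11.2
tcp_pos: [0.6278, 0.1637, 0.1503]
ee_rot: [[0.34, 0.94, -0.001], [0.94, -0.34, 0.0], [-0.0, -0.001, -1.0]]
force: [-0.4, 0.2, -0.5]
finger_gap: 0.279
```

```bash
python3 - <<'E'
from look import *
look("w5",[("rosette_mid",32),("pearl_mid",155),("black_clip",8)])
E
```

```text
t 11.20 tcp [627.8 163.7 150.3] yaw 1.224 gap 0.28
rosette_mid 0.78 [282. 201.] [630.6 161.6]
rosette_mid 0.51 [279. 196.] [630.  166.3]
  out 0.70 [256. 177. 305. 228.] [array([629.5, 160.3]), array([43. , 43.7]), np.float64(25.4)]
pearl_mid 0.65 [279. 272.] [628.7 163.7]
pearl_mid 0.52 [282. 201.] [642.1 196.4]
  out 0.87 [252. 242. 304. 301.] [array([628.7, 163.3]), array([31. , 24.8]), np.float64(71.5)]
black_clip 0.80 [278. 196.] [626.7 160.6]
  out 0.84 [249. 105. 314. 255.] [array([632. , 169.8]), array([140.2,  56.2]), np.float64(70.1)]
```

View pics/w5.png

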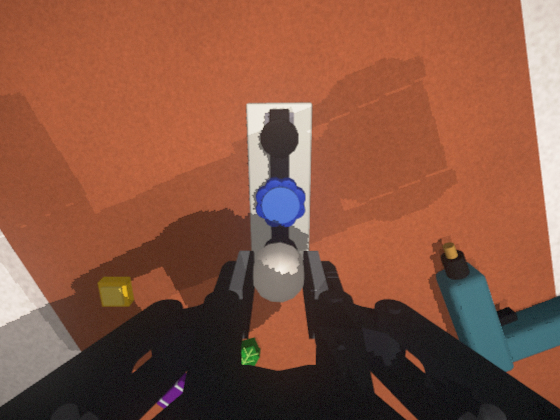

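The rosette's disc is at pixel (282,205), and the pearl is held at (278,271).

```bash
python3 - <<'E'
from pads import *
s=manip.read_state()
f=manip.grab_frame("wrist");C=cam("wrist",f,s)
for c,b in darkpad(f,None):print(c,b)
A=toplane(C,(279,138),.024)*1000
print("pad0",A,"mid",A[:2]-52*np.array([.339,.941]))
hsv=cv2.cvtColor(f["frame"],cv2.COLOR_BGR2HSV)
roi=np.zeros(hsv.shape[:2],bool);roi[165:240,240:330]=1
b=f["frame"].astype(int)
full=roi&(b[...,0]>120)&(b[...,2]<110)&(b[...,0]-b[...,2]>60)
disc=roi&(b[...,0]>150)&(b[...,1]>90)&(b[...,2]>60)&(b[...,0]-b[...,2]>60)
for n,m,z in(("full",full,.032),("disc",disc,.040)):
    ys,xs=np.nonzero(m)
    if len(xs):
        (c,r)=cv2.minEnclosingCircle(np.stack([xs,ys],1).astype(np.float32)); print(n,len(xs),xs.mean(),ys.mean(),c,r,toplane(C,(xs.mean(),ys.mean()),z)*1000)
print(b[205,282],b[180,282])
print("pearl",toplane(C,(278,271),.158)*1000)
E
```

```text
[278.  137.3] [260, 116, 37, 44, 1189]
[190.3 249.2] [113, 210, 137, 80, 6529]
[453.2 271.2] [438, 258, 32, 28, 676]
[266.5 366. ] [0, 276, 560, 144, 48098]
[511.4 321.4] [500, 310, 24, 24, 441]
pad0 [646.62245109 209.93081169  24.        ] mid [628.99445109 160.99881169]
full 1772 279.5632054176072 201.6783295711061 (279.2978820800781, 202.0) 25.35342788696289 [629.38093792 161.03617553  32.        ]
disc 1101 279.82924613987285 203.8946412352407 (282.4878234863281, 201.42213439941406) 22.957853317260742 [629.7333593  161.46623907  40.        ]
[209 123  88] [129  60  54]
pearl [629.71825002 165.585904   158.        ]
```

Emit:
step_arm(commands=[{"x":1,"y":-2.5,"z":-50,"rx":0,"ry":0,"rz":0,"fingers":255},{"x":1,"y":-2.5,"z":-80,"rx":0,"ry":0,"rz":0,"fingers":255},{"x":1,"y":-2.5,"z":-98,"rx":0,"ry":0,"rz":0,"fingers":255},{"x":1,"y":-2.5,"z":-103,"rx":0,"ry":0,"rz":0,"fingers":255},{"x":1,"y":-2.5,"z":-106,"rx":0,"ry":0,"rz":0,"fingers":255},{"x":1,"y":-2.5,"z":-107,"rx":0,"ry":0,"rz":0,"fingers":255},{"x":1,"y":-2.5,"z":-107,"rx":0,"ry":0,"rz":0,"fingers":255}])

```text
time: 12.3
tcp_pos: [0.6302, 0.1605, 0.0448]
ee_rot: [[0.341, 0.94, 0.002], [0.94, -0.341, 0.0], [0.001, 0.002, -1.0]]
force: [-2.7, -0.6, 4.2]
finger_gap: 0.277
```

Emit:
step_arm(commands=[{"x":0,"y":0,"z":0,"rx":0,"ry":0,"rz":0,"fingers":100},{"x":0,"y":0,"z":0,"rx":0,"ry":0,"rz":0,"fingers":0},{"x":0,"y":0,"z":0,"rx":0,"ry":0,"rz":0,"fingers":0},{"x":0,"y":0,"z":0,"rx":0,"ry":0,"rz":0,"fingers":0},{"x":0,"y":0,"z":20,"rx":0,"ry":0,"rz":0,"fingers":0},{"x":0,"y":0,"z":70,"rx":0,"ry":0,"rz":0,"fingers":0},{"x":-195,"y":-293,"z":105,"rx":0,"ry":0,"rz":-1.11,"fingers":0},{"x":-195,"y":-293,"z":105,"rx":0,"ry":0,"rz":-1.11,"fingers":0},{"x":-195,"y":-293,"z":105,"rx":0,"ry":0,"rz":-1.11,"fingers":0},{"x":-195,"y":-293,"z":105,"rx":0,"ry":0,"rz":-1.11,"fingers":0},{"x":-195,"y":-293,"z":105,"rx":0,"ry":0,"rz":-1.11,"fingers":0},{"x":-195,"y":-293,"z":105,"rx":0,"ry":0,"rz":-1.11,"fingers":0},{"x":-195,"y":-293,"z":105,"rx":0,"ry":0,"rz":-1.11,"fingers":0},{"x":-195,"y":-293,"z":105,"rx":0,"ry":0,"rz":-1.11,"fingers":0},{"x":-195,"y":-293,"z":105,"rx":0,"ry":0,"rz":-1.11,"fingers":0},{"x":-195,"y":-293,"z":105,"rx":0,"ry":0,"rz":-1.11,"fingers":0},{"x":-195,"y":-293,"z":105,"rx":0,"ry":0,"rz":-1.11,"fingers":0}])

```text
time: 14.0
tcp_pos: [0.4349, -0.1318, 0.1482]
ee_rot: [[0.993, 0.115, -0.0], [0.115, -0.993, 0.0], [-0.0, -0.0, -1.0]]
force: [-0.1, 0.5, -1.1]
finger_gap: 1.003
```

```bash
python3 - <<'E'
from look import *
look("w6",[("leaf_mid",7)])
E
```

```text
t 14.00 tcp [ 434.9 -131.8  148.2] yaw 0.116 gap 1.00
leaf_mid 0.90 [129.  59.] [5.318e+02 2.000e-01]
leaf_mid 0.86 [390. 142.] [ 491.  -223.1]
leaf_mid 0.71 [277. 195.] [ 433.2 -131.1]
  out 0.96 [264. 172. 293. 218.] [array([ 433.2, -133. ]), array([44.3, 23.9]), np.float64(5.9)]
  out 0.75 [374. 116. 414. 171.] [array([ 489.4, -223.9]), array([29.6, 46.1]), np.float64(71.2)]
  out 0.63 [104.  37. 152.  88.] [array([531.5,   1.6]), array([47. , 27.1]), np.float64(42.5)]
```

View pics/w6.png

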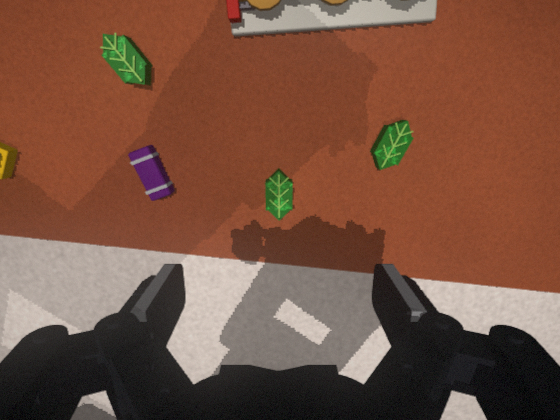

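The target leaf is at pixel (279,195), about (433,-132.5), aligned with the tool. The other two are at (126,59) and (393,145).

Emit:
step_arm(commands=[{"x":-1.5,"y":-0.5,"z":-50,"rx":0,"ry":0,"rz":0,"fingers":0},{"x":-1.5,"y":-0.5,"z":-100,"rx":0,"ry":0,"rz":0,"fingers":0},{"x":-1.5,"y":-0.5,"z":-125,"rx":0,"ry":0,"rz":0,"fingers":60},{"x":-1.5,"y":-0.5,"z":-138,"rx":0,"ry":0,"rz":0,"fingers":90},{"x":-1.5,"y":-0.5,"z":-145,"rx":0,"ry":0,"rz":0,"fingers":110},{"x":-1.5,"y":-0.5,"z":-145,"rx":0,"ry":0,"rz":0,"fingers":130},{"x":-1.5,"y":-0.5,"z":-145,"rx":0,"ry":0,"rz":0,"fingers":160},{"x":-1.5,"y":-0.5,"z":-145,"rx":0,"ry":0,"rz":0,"fingers":255},{"x":-1.5,"y":-0.5,"z":-145,"rx":0,"ry":0,"rz":0,"fingers":255},{"x":-1.5,"y":-0.5,"z":-145,"rx":0,"ry":0,"rz":0,"fingers":255},{"x":-1.5,"y":-0.5,"z":-145,"rx":0,"ry":0,"rz":0,"fingers":255}])

```text
time: 15.25
tcp_pos: [0.4336, -0.1334, 0.0042]
ee_rot: [[0.994, 0.113, 0.002], [0.113, -0.994, -0.001], [0.002, 0.001, -1.0]]
force: [0.2, 1.9, 6.7]
finger_gap: 0.27
```

Emit:
step_arm(commands=[{"x":0,"y":0,"z":50,"rx":0,"ry":0,"rz":0,"fingers":255},{"x":0,"y":0,"z":100,"rx":0,"ry":0,"rz":0,"fingers":255},{"x":178,"y":246,"z":147,"rx":0,"ry":0,"rz":1.11,"fingers":255},{"x":178,"y":246,"z":147,"rx":0,"ry":0,"rz":1.11,"fingers":255},{"x":178,"y":246,"z":147,"rx":0,"ry":0,"rz":1.11,"fingers":255},{"x":178,"y":246,"z":147,"rx":0,"ry":0,"rz":1.11,"fingers":255},{"x":178,"y":246,"z":147,"rx":0,"ry":0,"rz":1.11,"fingers":255},{"x":178,"y":246,"z":147,"rx":0,"ry":0,"rz":1.11,"fingers":255},{"x":178,"y":246,"z":147,"rx":0,"ry":0,"rz":1.11,"fingers":255},{"x":178,"y":246,"z":147,"rx":0,"ry":0,"rz":1.11,"fingers":255},{"x":178,"y":246,"z":147,"rx":0,"ry":0,"rz":1.11,"fingers":255},{"x":178,"y":246,"z":147,"rx":0,"ry":0,"rz":1.11,"fingers":255},{"x":178,"y":246,"z":147,"rx":0,"ry":0,"rz":1.11,"fingers":255}])

```text
time: 16.55
tcp_pos: [0.6109, 0.1125, 0.1505]
ee_rot: [[0.343, 0.939, 0.0], [0.939, -0.343, -0.0], [0.0, 0.0, -1.0]]
force: [0.5, 0.3, 0.4]
finger_gap: 0.269
```

```bash
python3 - <<'E'
from pads import *
s,f,C=look("w7",[("rosette_mid",32),("pearl_mid",50),("leaf_mid",153),("black_clip",8)])
for c,b in darkpad(f,None):
    if b[4]<3000: print(c,b,toplane(C,c,.024)*1000)
E
```

```text
t 16.55 tcp [610.9 112.5 150.5] yaw 1.221 gap 0.27
rosette_mid 0.94 [278. 136.] [629.2 161.9]
  out 0.76 [252. 110. 305. 166.] [array([628.7, 160.4]), array([41.2, 41.1]), np.float64(22.3)]
pearl_mid 0.71 [278. 140.] [629.4 160.3]
pearl_mid 0.33 [280. 135.] [631.4 163.3]
  out 0.97 [263. 126. 296. 156.] [array([630.9, 159.1]), array([24. , 23.7]), np.float64(69.9)]
leaf_mid 0.94 [277. 271.] [610.8 112.3]
leaf_mid 0.52 [241. 315.] [585.4  95.4]
  out 0.82 [252. 222. 307. 315.] [array([611.3, 111.1]), array([51.3, 24.6]), np.float64(68.5)]
  out 0.50 [252. 305. 259. 326.] [array([592.7,  94.2]), array([10.7,  2.9]), np.float64(63.1)]
black_clip 0.36 [281. 137.] [630.5 158. ]
  out 0.94 [241.  31. 315. 228.] [array([627.8, 158.4]), array([165.3,  56.7]), np.float64(70.4)]
  out 0.65 [250. 110. 307. 163.] [array([628.7, 157.7]), array([45.3, 45.1]), np.float64(24.4)]
[277.8 196.1] [261, 176, 35, 41, 1053] [611.53510618 113.15814139  24.        ]
[463.6 214.8] [451, 202, 27, 27, 571] [758.71785047  41.10038263  24.        ]
```

View pics/w7.png

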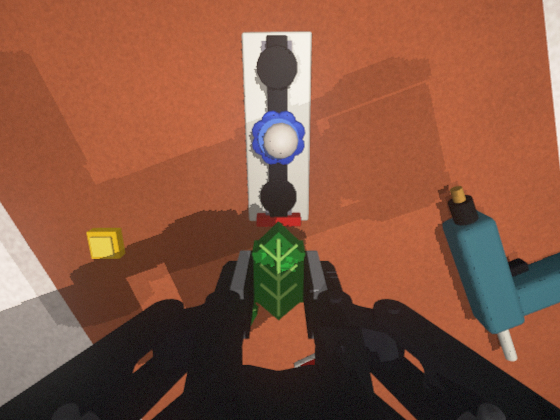

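The rosette and pearl are stacked on the middle pad at pixel (278,138). The end pad is at (278,196), about (611.5,113), and the leaf in the gripper is aligned with it.

Emit:
step_arm(commands=[{"x":0,"y":0,"z":-50,"rx":0,"ry":0,"rz":0,"fingers":255},{"x":0,"y":0,"z":-95,"rx":0,"ry":0,"rz":0,"fingers":255},{"x":0,"y":0,"z":-114,"rx":0,"ry":0,"rz":0,"fingers":255},{"x":0,"y":0,"z":-120,"rx":0,"ry":0,"rz":0,"fingers":255},{"x":0,"y":0,"z":-123,"rx":0,"ry":0,"rz":0,"fingers":255},{"x":0,"y":0,"z":-124,"rx":0,"ry":0,"rz":0,"fingers":255},{"x":0,"y":0,"z":-124,"rx":0,"ry":0,"rz":0,"fingers":255}])

```text
time: 17.7
tcp_pos: [0.6115, 0.1129, 0.0283]
ee_rot: [[0.341, 0.94, 0.001], [0.94, -0.341, -0.0], [0.0, 0.001, -1.0]]
force: [-3.6, 0.4, 5.3]
finger_gap: 0.268
```

Emit:
step_arm(commands=[{"x":0,"y":0,"z":0,"rx":0,"ry":0,"rz":0,"fingers":100},{"x":0,"y":0,"z":0,"rx":0,"ry":0,"rz":0,"fingers":0},{"x":0,"y":0,"z":0,"rx":0,"ry":0,"rz":0,"fingers":0},{"x":0,"y":0,"z":0,"rx":0,"ry":0,"rz":0,"fingers":0},{"x":0,"y":0,"z":20,"rx":0,"ry":0,"rz":0,"fingers":0},{"x":0,"y":0,"z":70,"rx":0,"ry":0,"rz":0,"fingers":0},{"x":-170,"y":8,"z":122,"rx":0,"ry":0,"rz":0,"fingers":0},{"x":-170,"y":8,"z":122,"rx":0,"ry":0,"rz":0,"fingers":0},{"x":-170,"y":8,"z":122,"rx":0,"ry":0,"rz":0,"fingers":0},{"x":-170,"y":8,"z":122,"rx":0,"ry":0,"rz":0,"fingers":0},{"x":-170,"y":8,"z":122,"rx":0,"ry":0,"rz":0,"fingers":0},{"x":-170,"y":8,"z":122,"rx":0,"ry":0,"rz":0,"fingers":0},{"x":-170,"y":8,"z":122,"rx":0,"ry":0,"rz":0,"fingers":0}])

```text
time: 19.0
tcp_pos: [0.4419, 0.1207, 0.148]
ee_rot: [[0.341, 0.94, 0.0], [0.94, -0.341, -0.0], [0.0, 0.0, -1.0]]
force: [0.2, 0.8, -0.3]
finger_gap: 0.999
```

```bash
python3 - <<'E'
from look import *
look("w8",[("gem_mid",7),("leaf_mid",31)])
E
```

```text
t 19.00 tcp [441.9 120.7 148. ] yaw 1.222 gap 1.00
gem_mid 0.69 [272. 195.] [436.3 120.8]
  out 0.95 [254. 177. 291. 210.] [array([437.3, 120.7]), array([32. , 29.9]), np.float64(70.0)]
leaf_mid 0.81 [481. 140.] [610.  112.1]
leaf_mid 0.75 [404. 274.] [525.2  17. ]
  out 0.97 [394. 254. 422. 286.] [array([532.7,  23.5]), array([22.6, 30.2]), np.float64(39.1)]
  out 0.65 [301. 292. 346. 342.] [array([442.9,  -0.5]), array([45.8, 25.1]), np.float64(26.9)]
  out 0.63 [460. 109. 509. 164.] [array([612.2, 111.9]), array([46. , 33.7]), np.float64(71.5)]
```

View pics/w8.png

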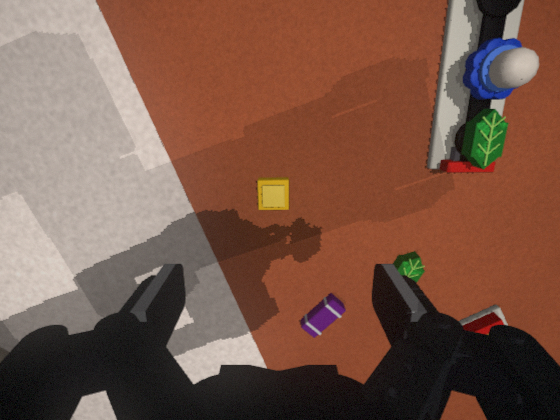

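The gem is at pixel (273,194), about (437.5,121), square to the tool. The leaf lies lengthwise on its pad at (485,138).

Emit:
step_arm(commands=[{"x":-4,"y":0,"z":-50,"rx":0,"ry":0,"rz":0,"fingers":0},{"x":-4,"y":0,"z":-100,"rx":0,"ry":0,"rz":0,"fingers":0},{"x":-4,"y":0,"z":-125,"rx":0,"ry":0,"rz":0,"fingers":60},{"x":-4,"y":0,"z":-138,"rx":0,"ry":0,"rz":0,"fingers":90},{"x":-4,"y":0,"z":-144,"rx":0,"ry":0,"rz":0,"fingers":110},{"x":-4,"y":0,"z":-144,"rx":0,"ry":0,"rz":0,"fingers":120},{"x":-4,"y":0,"z":-144,"rx":0,"ry":0,"rz":0,"fingers":150},{"x":-4,"y":0,"z":-144,"rx":0,"ry":0,"rz":0,"fingers":255},{"x":-4,"y":0,"z":-144,"rx":0,"ry":0,"rz":0,"fingers":255},{"x":-4,"y":0,"z":-144,"rx":0,"ry":0,"rz":0,"fingers":255},{"x":-4,"y":0,"z":-144,"rx":0,"ry":0,"rz":0,"fingers":255}])

```text
time: 20.35
tcp_pos: [0.4377, 0.1209, 0.0052]
ee_rot: [[0.341, 0.94, 0.002], [0.94, -0.341, -0.0], [0.001, 0.002, -1.0]]
force: [-0.6, -1.1, 6.4]
finger_gap: 0.319
```

Emit:
step_arm(commands=[{"x":0,"y":0,"z":50,"rx":0,"ry":0,"rz":0,"fingers":255},{"x":0,"y":0,"z":100,"rx":0,"ry":0,"rz":0,"fingers":255},{"x":171,"y":-325,"z":147,"rx":0,"ry":0,"rz":0.53,"fingers":255},{"x":171,"y":-325,"z":147,"rx":0,"ry":0,"rz":0.53,"fingers":255},{"x":171,"y":-325,"z":147,"rx":0,"ry":0,"rz":0.53,"fingers":255},{"x":171,"y":-325,"z":147,"rx":0,"ry":0,"rz":0.53,"fingers":255},{"x":171,"y":-325,"z":147,"rx":0,"ry":0,"rz":0.53,"fingers":255},{"x":171,"y":-325,"z":147,"rx":0,"ry":0,"rz":0.53,"fingers":255},{"x":171,"y":-325,"z":147,"rx":0,"ry":0,"rz":0.53,"fingers":255},{"x":171,"y":-325,"z":147,"rx":0,"ry":0,"rz":0.53,"fingers":255},{"x":171,"y":-325,"z":147,"rx":0,"ry":0,"rz":0.53,"fingers":255},{"x":171,"y":-325,"z":147,"rx":0,"ry":0,"rz":0.53,"fingers":255},{"x":171,"y":-325,"z":147,"rx":0,"ry":0,"rz":0.53,"fingers":255}])

```text
time: 21.65
tcp_pos: [0.6077, -0.2031, 0.1513]
ee_rot: [[-0.182, 0.983, -0.0], [0.983, 0.182, 0.0], [0.001, -0.0, -1.0]]
force: [-0.3, -0.0, 0.5]
finger_gap: 0.316
```

```bash
python3 - <<'E'
from pads import *
s,f,C=look("w9",[("gem_mid",153),("brass_clip",8)])
E
```

```text
t 21.65 tcp [ 607.7 -203.1  151.3] yaw 1.754 gap 0.32
gem_mid 0.73 [278. 270.] [ 608.4 -203.3]
  out 0.78 [250. 235. 308. 299.] [array([ 608.4, -203.2]), array([27.8, 33. ]), np.float64(10.4)]
brass_clip 0.96 [278. 134.] [ 598.8 -152.6]
  out 0.58 [247.  29. 316. 223.] [array([ 601.1, -153.1]), array([ 56.6, 162.1]), np.float64(10.0)]
```

View pics/w9.png

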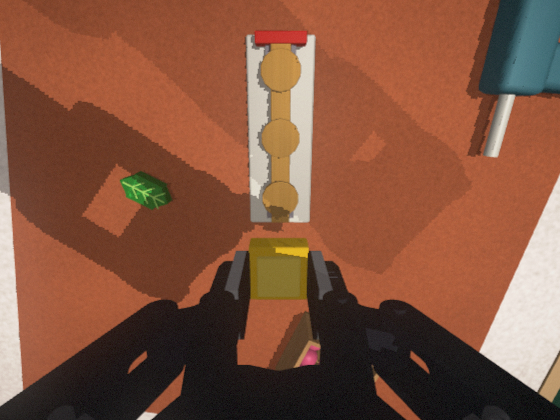

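```bash
python3 - <<'E'
from look import *
s=manip.read_state(); f=manip.grab_frame("wrist"); C=cam("wrist",f,s)
P=[toplane(C,p,.024)*1000 for p in [(281,70),(280.5,138),(280,196.5)]]
for p in P: print(p)
d=P[0]-P[2]; print(np.linalg.norm(d),np.arctan2(d[1],d[0]),np.mean(P,0), np.mean(P,0)-52*d/np.linalg.norm(d))
E
```

```text
[ 592.53465515 -103.46666555   24.        ]
[ 601.58334459 -154.27976668   24.        ]
[ 610.25588957 -203.32537737   24.        ]
101.41895521105523 1.7464308777947322 [ 601.45796311 -153.6906032    24.        ] [ 610.54407711 -204.89062793   24.        ]
```

Brass pads are at pixels (281,70), (280,138) and (280,196). The target end pad is at about (610.4,-204.3). The outer pads measure 101.4 mm apart against the given 104 mm, so I centred on the average.

Emit:
step_arm(commands=[{"x":2,"y":-1,"z":-50,"rx":0,"ry":0,"rz":0,"fingers":255},{"x":2,"y":-1,"z":-95,"rx":0,"ry":0,"rz":0,"fingers":255},{"x":2,"y":-1,"z":-114,"rx":0,"ry":0,"rz":0,"fingers":255},{"x":2,"y":-1,"z":-120,"rx":0,"ry":0,"rz":0,"fingers":255},{"x":2,"y":-1,"z":-123,"rx":0,"ry":0,"rz":0,"fingers":255},{"x":2,"y":-1,"z":-124,"rx":0,"ry":0,"rz":0,"fingers":255},{"x":2,"y":-1,"z":-124,"rx":0,"ry":0,"rz":0,"fingers":255}])

```text
time: 22.65
tcp_pos: [0.6104, -0.2051, 0.0293]
ee_rot: [[-0.181, 0.983, 0.001], [0.983, 0.181, -0.001], [-0.001, 0.001, -1.0]]
force: [-3.5, 1.1, 5.6]
finger_gap: 0.314
```

Emit:
step_arm(commands=[{"x":0,"y":0,"z":0,"rx":0,"ry":0,"rz":0,"fingers":100},{"x":0,"y":0,"z":0,"rx":0,"ry":0,"rz":0,"fingers":0},{"x":0,"y":0,"z":0,"rx":0,"ry":0,"rz":0,"fingers":0},{"x":0,"y":0,"z":0,"rx":0,"ry":0,"rz":0,"fingers":0},{"x":0,"y":0,"z":20,"rx":0,"ry":0,"rz":0,"fingers":0},{"x":0,"y":0,"z":70,"rx":0,"ry":0,"rz":0,"fingers":0},{"x":-168,"y":187,"z":122,"rx":0,"ry":0,"rz":-1.28,"fingers":0},{"x":-168,"y":187,"z":122,"rx":0,"ry":0,"rz":-1.28,"fingers":0},{"x":-168,"y":187,"z":122,"rx":0,"ry":0,"rz":-1.28,"fingers":0},{"x":-168,"y":187,"z":122,"rx":0,"ry":0,"rz":-1.28,"fingers":0},{"x":-168,"y":187,"z":122,"rx":0,"ry":0,"rz":-1.28,"fingers":0},{"x":-168,"y":187,"z":122,"rx":0,"ry":0,"rz":-1.28,"fingers":0},{"x":-168,"y":187,"z":122,"rx":0,"ry":0,"rz":-1.28,"fingers":0},{"x":-168,"y":187,"z":122,"rx":0,"ry":0,"rz":-1.28,"fingers":0},{"x":-168,"y":187,"z":122,"rx":0,"ry":0,"rz":-1.28,"fingers":0},{"x":-168,"y":187,"z":122,"rx":0,"ry":0,"rz":-1.28,"fingers":0},{"x":-168,"y":187,"z":122,"rx":0,"ry":0,"rz":-1.28,"fingers":0}])

```text
time: 24.35
tcp_pos: [0.4421, -0.0181, 0.1494]
ee_rot: [[0.889, 0.457, 0.0], [0.457, -0.889, -0.0], [0.0, 0.0, -1.0]]
force: [0.8, 0.1, -0.5]
finger_gap: 0.998
```

```bash
python3 - <<'E'
from look import *
look("w10",[("bead_mid",7),("gem_mid",32)])
E
```

```text
t 24.35 tcp [442.1 -18.1 149.4] yaw 0.475 gap 1.00
bead_mid 0.94 [276. 194.] [439.7 -17.3]
  out 0.68 [265. 169. 290. 220.] [array([440. , -18.3]), array([49.3, 22.1]), np.float64(27.7)]
```

View pics/w10.png

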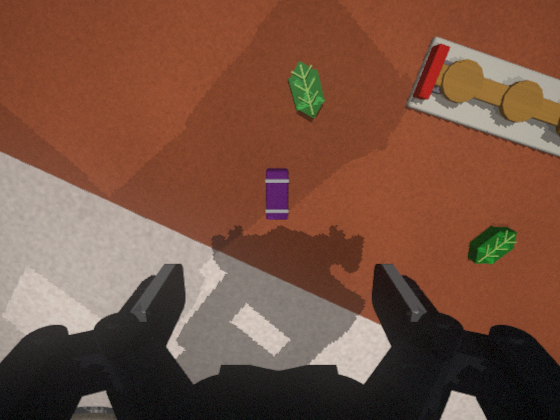

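The bead is at pixel (277,194), about (440,-18), aligned with the tool.

Emit:
step_arm(commands=[{"x":-2,"y":0,"z":-50,"rx":0,"ry":0,"rz":0,"fingers":0},{"x":-2,"y":0,"z":-100,"rx":0,"ry":0,"rz":0,"fingers":0},{"x":-2,"y":0,"z":-126,"rx":0,"ry":0,"rz":0,"fingers":60},{"x":-2,"y":0,"z":-139,"rx":0,"ry":0,"rz":0,"fingers":90},{"x":-2,"y":0,"z":-145.5,"rx":0,"ry":0,"rz":0,"fingers":110},{"x":-2,"y":0,"z":-145.5,"rx":0,"ry":0,"rz":0,"fingers":130},{"x":-2,"y":0,"z":-145.5,"rx":0,"ry":0,"rz":0,"fingers":160},{"x":-2,"y":0,"z":-145.5,"rx":0,"ry":0,"rz":0,"fingers":255},{"x":-2,"y":0,"z":-145.5,"rx":0,"ry":0,"rz":0,"fingers":255},{"x":-2,"y":0,"z":-145.5,"rx":0,"ry":0,"rz":0,"fingers":255},{"x":-2,"y":0,"z":-145.5,"rx":0,"ry":0,"rz":0,"fingers":255}])

```text
time: 25.7
tcp_pos: [0.4406, -0.0183, 0.0047]
ee_rot: [[0.89, 0.455, 0.002], [0.455, -0.89, -0.001], [0.001, 0.001, -1.0]]
force: [-0.6, 0.1, 6.8]
finger_gap: 0.22
```

Emit:
step_arm(commands=[{"x":0,"y":0,"z":50,"rx":0,"ry":0,"rz":0,"fingers":255},{"x":0,"y":0,"z":100,"rx":0,"ry":0,"rz":0,"fingers":255},{"x":161,"y":-135,"z":147,"rx":0,"ry":0,"rz":1.275,"fingers":255},{"x":161,"y":-135,"z":147,"rx":0,"ry":0,"rz":1.275,"fingers":255},{"x":161,"y":-135,"z":147,"rx":0,"ry":0,"rz":1.275,"fingers":255},{"x":161,"y":-135,"z":147,"rx":0,"ry":0,"rz":1.275,"fingers":255},{"x":161,"y":-135,"z":147,"rx":0,"ry":0,"rz":1.275,"fingers":255},{"x":161,"y":-135,"z":147,"rx":0,"ry":0,"rz":1.275,"fingers":255},{"x":161,"y":-135,"z":147,"rx":0,"ry":0,"rz":1.275,"fingers":255},{"x":161,"y":-135,"z":147,"rx":0,"ry":0,"rz":1.275,"fingers":255},{"x":161,"y":-135,"z":147,"rx":0,"ry":0,"rz":1.275,"fingers":255},{"x":161,"y":-135,"z":147,"rx":0,"ry":0,"rz":1.275,"fingers":255},{"x":161,"y":-135,"z":147,"rx":0,"ry":0,"rz":1.275,"fingers":255},{"x":161,"y":-135,"z":147,"rx":0,"ry":0,"rz":1.275,"fingers":255}])

```text
time: 27.1
tcp_pos: [0.601, -0.1531, 0.1509]
ee_rot: [[-0.175, 0.985, 0.0], [0.985, 0.175, -0.0], [-0.0, 0.0, -1.0]]
force: [0.1, -0.5, -0.3]
finger_gap: 0.221
```

```bash
python3 - <<'E'
from look import *
look("w11",[("bead_mid",153),("brass_clip",8),("gem_mid",32)])
E
```

```text
t 27.10 tcp [ 601.  -153.1  150.9] yaw 1.746 gap 0.22
bead_mid 0.94 [279. 266.] [ 601.8 -151.3]
  out 0.69 [256. 222. 302. 319.] [array([ 602.2, -154.5]), array([21.8, 52. ]), np.float64(10.0)]
brass_clip 0.79 [275. 187.] [ 598.1 -149. ]
  out 0.95 [243.  98. 312. 249.] [array([ 598.8, -143.2]), array([ 56.3, 136.9]), np.float64(10.1)]
```

View pics/w11.png

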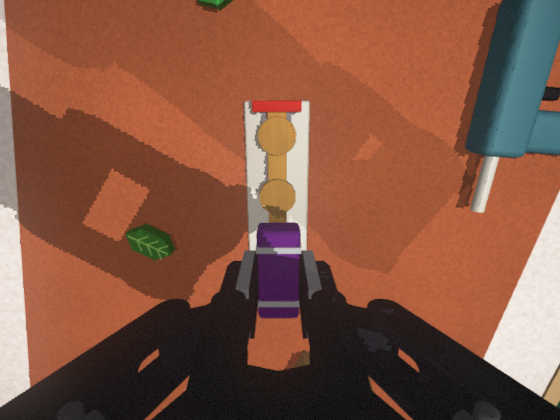

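The middle pad is at pixel (277,195), directly below the bead held at (279,268).

Emit:
step_arm(commands=[{"x":0,"y":0,"z":-50,"rx":0,"ry":0,"rz":0,"fingers":255},{"x":0,"y":0,"z":-95,"rx":0,"ry":0,"rz":0,"fingers":255},{"x":0,"y":0,"z":-114,"rx":0,"ry":0,"rz":0,"fingers":255},{"x":0,"y":0,"z":-120,"rx":0,"ry":0,"rz":0,"fingers":255},{"x":0,"y":0,"z":-123,"rx":0,"ry":0,"rz":0,"fingers":255},{"x":0,"y":0,"z":-124,"rx":0,"ry":0,"rz":0,"fingers":255},{"x":0,"y":0,"z":-124,"rx":0,"ry":0,"rz":0,"fingers":255}])

```text
time: 28.15
tcp_pos: [0.6014, -0.1531, 0.0288]
ee_rot: [[-0.176, 0.984, 0.001], [0.984, 0.176, -0.0], [-0.001, 0.001, -1.0]]
force: [-4.0, 1.3, 6.4]
finger_gap: 0.22
```

Emit:
step_arm(commands=[{"x":0,"y":0,"z":0,"rx":0,"ry":0,"rz":0,"fingers":100},{"x":0,"y":0,"z":0,"rx":0,"ry":0,"rz":0,"fingers":0},{"x":0,"y":0,"z":0,"rx":0,"ry":0,"rz":0,"fingers":0},{"x":0,"y":0,"z":0,"rx":0,"ry":0,"rz":0,"fingers":0},{"x":0,"y":0,"z":20,"rx":0,"ry":0,"rz":0,"fingers":0},{"x":0,"y":0,"z":70,"rx":0,"ry":0,"rz":0,"fingers":0},{"x":10,"y":-40,"z":122,"rx":0,"ry":0,"rz":0,"fingers":0},{"x":10,"y":-60,"z":122,"rx":0,"ry":0,"rz":0,"fingers":0},{"x":10,"y":-60,"z":122,"rx":0,"ry":0,"rz":0,"fingers":0},{"x":10,"y":-60,"z":122,"rx":0,"ry":0,"rz":0,"fingers":0}])

```text
time: 29.15
tcp_pos: [0.6107, -0.2132, 0.1483]
ee_rot: [[-0.175, 0.985, -0.001], [0.985, 0.175, 0.001], [0.001, -0.001, -1.0]]
force: [-0.2, 0.7, -1.2]
finger_gap: 0.998
```

```bash
python3 - <<'E'
from look import *
look("w12",[("bead_mid",31),("brass_clip",8),("gem_mid",32)])
for n in ["top","scene"]:
    f=manip.grab_frame(n); cv2.imwrite(f"pics/{n}12.png",f["frame"])
E
```

```text
t 29.15 tcp [ 610.7 -213.2  148.3] yaw 1.747 gap 1.00
bead_mid 0.85 [282. 126.] [ 603.7 -153.8]
  out 0.81 [267.  93. 296. 156.] [array([ 602.6, -154.1]), array([20.8, 46.4]), np.float64(9.5)]
brass_clip 0.85 [280. 120.] [ 601.5 -151. ]
  out 0.89 [243.  12. 313. 212.] [array([ 600.9, -152.5]), array([ 56.7, 162.4]), np.float64(10.6)]
gem_mid 0.79 [279. 191.] [ 610.5 -205.3]
  out 0.62 [261. 172. 298. 206.] [array([ 611.3, -205.5]), array([28. , 30.7]), np.float64(10.0)]
```

View pics/w12.png

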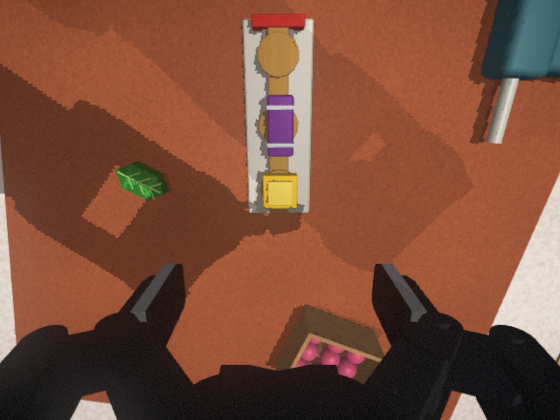

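View pics/scene12.png

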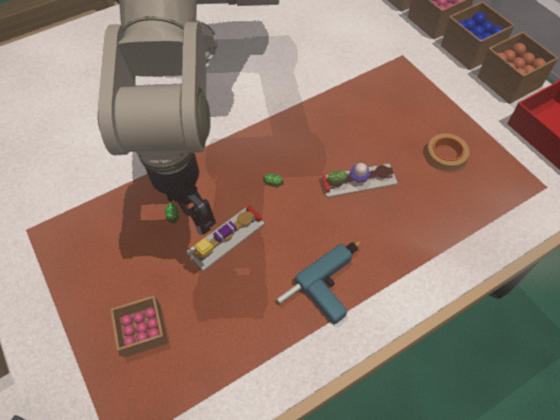

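The brass clip looks right: bead at pixel (281,126) and gem at (280,191), each centred to about 2 mm. I'll check the black clip from the wrist camera.

Emit:
step_arm(commands=[{"x":-11,"y":298,"z":10,"rx":0,"ry":0,"rz":-0.525,"fingers":0},{"x":-11,"y":298,"z":10,"rx":0,"ry":0,"rz":-0.525,"fingers":0},{"x":-11,"y":298,"z":10,"rx":0,"ry":0,"rz":-0.525,"fingers":0},{"x":-11,"y":298,"z":10,"rx":0,"ry":0,"rz":-0.525,"fingers":0},{"x":-11,"y":298,"z":10,"rx":0,"ry":0,"rz":-0.525,"fingers":0},{"x":-11,"y":298,"z":10,"rx":0,"ry":0,"rz":-0.525,"fingers":0},{"x":-11,"y":298,"z":10,"rx":0,"ry":0,"rz":-0.525,"fingers":0},{"x":-11,"y":298,"z":10,"rx":0,"ry":0,"rz":-0.525,"fingers":0},{"x":-11,"y":298,"z":10,"rx":0,"ry":0,"rz":-0.525,"fingers":0},{"x":-11,"y":298,"z":10,"rx":0,"ry":0,"rz":-0.525,"fingers":0}])

```text
time: 30.6
tcp_pos: [0.6002, 0.0836, 0.1587]
ee_rot: [[0.343, 0.939, -0.0], [0.939, -0.343, -0.0], [-0.0, -0.0, -1.0]]
force: [-0.5, -0.0, 0.3]
finger_gap: 1.002
```

```bash
python3 - <<'E'
from look import *
look("w13",[("leaf_mid",31),("rosette_mid",32),("pearl_mid",47),("black_clip",8)],.5)
E
```

```text
t 30.60 tcp [600.2  83.6 158.7] yaw 1.221 gap 1.00
leaf_mid 0.70 [275. 159.] [609.7 114.8]
leaf_mid 0.65 [242. 289.] [536.8  10. ]
  out 0.81 [227. 266. 259. 308.] [array([539.1,  13.8]), array([46.7, 23.8]), np.float64(43.6)]
  out 0.71 [262. 132. 296. 185.] [array([612.2, 111.5]), array([47.2, 24.3]), np.float64(69.2)]
rosette_mid 0.84 [279.  96.] [630.  160.5]
  out 0.71 [254.  68. 304. 126.] [array([629. , 159.6]), array([41.8, 40.5]), np.float64(69.9)]
pearl_mid 0.91 [279.  95.] [630.1 160.9]
  out 0.92 [266.  79. 298. 115.] [array([630.6, 158.8]), array([24.4, 25. ]), np.float64(11.6)]
  out 0.91 [241.   3. 313. 192.] [array([627.1, 155.8]), array([156.3,  57.2]), np.float64(70.5)]
```

View pics/w13.png

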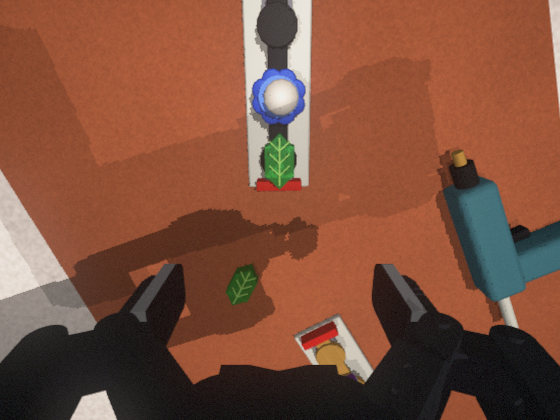

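The black clip is also right: rosette and pearl at pixel (279,97), leaf at (279,159) lengthwise. The arm is clear of everything, so I hand the job in.

```bash
python3 -c "
from plant import manip
print(manip.finish_job(), manip.read_state()['time'])"
```

```text
the job is handed in; nothing more can be done
the job is handed in; nothing more can be done
```

All five ornaments are on their pads and the job is handed in; the last time I read before that was about 31 s of the 112 s allowed. `finish_job` gives no verdict, so I can't confirm it passed.

- **Placing:** I placed the rosette, pearl, leaf (the one nearest the base), gem and bead in that order, each in one grasp. The arm ended clear of everything, with the gripper open.
- **Black clip:** In the last wrist picture the rosette, pearl and leaf measured within about 3 mm of their targets, against tolerances of 10 mm (8 mm for the pearl). The leaf's direction was within about 1° of the clip's.
- **Brass clip:** The gem and bead measured within about 2 mm of their pads. The bead's direction was within about 1° of the clip's.
- **Bystanders:** I never moved near the glue gun, tape roll or bin. They look unmoved in the pictures, but I didn't measure them again at the end.
- **Not measured:** I judged height and level only from the gripper contact when placing and from the pictures.
- **Disagreements:**
  - Network estimates of the same point differed by up to about 5 mm.
  - The outer brass pads measured 101.4 mm apart instead of 104 mm, so I averaged the three pads.
  - The first move call was refused because every row needs all seven values. It moved nothing.

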